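Fit a new filter cartridge

ROBOT

A 7-joint arm with a two-finger parallel gripper is mounted at the origin on a cart in front of the work surface, level with it; the furniture and walls round the work are solid. World frame = base frame: x ahead of the robot, y to its left, z up, the work surface at z = 0. Lengths are in m, angles in rad, forces in N, time in s.
With the tool pointing down it reaches from about 0.425 to 0.825 m from the base axis. Payload 3.6 kg.
Tool frame: the origin (TCP) lies between the finger pads, 19 mm behind the fingertips; this is the grasp point; z points along the fingers, y is the line along which they close (so a half turn about z gives the same grasp; the last joint's range is limited). The gripper opens to 85 mm and grips with 20 to 120 N. Pads are 22 mm wide; open, the fingers measure 114 mm over their backs; the gripper's body (76 mm by 85 mm) begins 54 mm behind the grasp point. The pads swing forward as they close: fully open they stand 13 mm farther back than shut.
Start: joints at [1.095, 0.615, -0.013, 1.423, 0.008, 1.103, -0.04], TCP at [0.282, -0.586, 0.25] pointing down, gripper open.
Joint ranges: [-3.12, 3.12], [-0.3, 2.06], [-1.34, 1.32], [0.26, 2.42], [-1.36, 4.5], [0.01, 1.98], [-2.84, 2.84]. Speed limits (rad/s): [2.79, 2.79, 3.14, 3.14, 3.14, 3.14, 3.14].

INTERFACE

Orientations are given as a unit quaternion [x, y, z, w].
In Python, from station import arm, snapshot, camera_info, ticket gives the robot as it stands. Calls block until the motion is done:
- arm.movep(position, orientation): joint-space move of the TCP to a pose.
- arm.line_to(position, velocity=0.15, ori=None): straight line of the TCP; ori=None keeps the orientation; velocity is the mean speed in m/s.
- arm.move_j(angles): joint-space move.
- arm.move_gripper(opening, effort=None): opening from 0.0 (shut) to 1.0 (fully open); effort is the grip in N (None keeps the last); returns when the fingers have stopped.
- arm.pause(seconds).
- arm.ik(position, orientation): joint angles nearest the present ones, or None.
- snapshot(name): name is "scene" or "top" or "wrist"; returns the picture (400x640x3 uint8, blue, green, red); there is no depth.
- camera_info(name): a dict with "fx", "fy", "cx", "cy" (pixels), "R" (3x3) and "t" (3): a world point X has camera coordinates R X + t; the wrist camera has in their place "T_tool_cam" (4x4, takes a point from camera to tool coordinates, whose origin is the TCP and whose axes are the flange's). Camera axes: x right, y down, z forward; pixel columns grow to the right and rows downward; lengths in m; the calibration is good to about 2 mm. A picture is of the moment at which its call begins: read the wrist's pose just before it. camera_info takes no time and is no camera call.
A pose or a line that the arm cannot do raises arm.MotionError and nothing moves.
- ticket.finish_job(): hands the job in; it is judged then, once.
Readings, each from a call of its own:
- arm.read_time(): time.
- arm.read_joint_positions(): joint angles.
- arm.read_dq(): joint speeds.
- arm.read_effort(): joint torques, N m.
- arm.read_tool_pos(): TCP position.
- arm.read_eef_rot(): TCP orientation.
- arm.read_ft_force(): force on the tool from outside, world axes, zero at the start.
- arm.read_wrist_torque(): the same for the moment, N m.
- arm.read_opening(): opening from 0.0 (shut) to 1.0 (fully open).
- arm.read_finger_force(): force on a finger pad.
Only numpy, scipy, OpenCV 4.12 (cv2) and the standard library are available. Lean on these libraries where they do the work, as an engineer would, in place of code of your own. Each camera call takes 0.05 s, during which the arm holds its last target. There are 200 camera calls.

TASK

The wine filter beside the corker stands open. Pick up the clean white filter cartridge by the fin on its top, push it right down over the steel spigot with its two side lugs in the open gaps of the bayonet ring, against the spring of the seal ring, and turn it clockwise as seen from above until it stops, so that it stays locked down when you let go. Leave the wine-stained spent cartridge and the steel bowl where they stand.

Things in the scene. Friction and masses are not known exactly. Their poses are not given: they have to be found in the camera images.
- new_cartridge: Clean white pleated filter cartridge, upright, 0.25 kg, 150 mm tall; origin at the centre of its underside, z up. Body 60 mm in diameter from 26 to 120 mm up; below it the foot, 52 mm, with a bore of 31 mm, 56 mm deep, mouth flared to 36 mm. Lugs and fin lie along its x; a half turn about z leaves it the same.
- new_cartridge_fin (a point): Middle of the grip fin on the new cartridge's top, 141 mm above its underside. The fin is 44 mm long along the cartridge's x, 12 mm thick along y and stands from 120 to 150 mm up. A place for the TCP to grip.
- new_cartridge_lug (a point): Tip of the lug at the cartridge's +x, 35 mm from its axis and 7.5 mm above its underside; its twin is at -x. Each lug is 12 mm wide along y and reaches from 4 to 11 mm above the underside.
- housing: Stainless base of the open filter, fixed to the table, 104 mm across, pipe stubs at +x and +y; origin at the centre of its underside, z up. On its axis stands the spigot; round it a bayonet ring, 87 mm across, top 67 mm up, with two gaps centred on +x and -x (a red dot in each). Lugs pass down through a gap when within 20 degrees of that line.
- spigot_tip (a point): Centre of the tip of the upright steel spigot, 98 mm above the housing's underside. The spigot is 25 mm in diameter; its last 10 mm taper to 14 mm.
- lock_line (a point): On the housing's axis, 46 mm up; its x points where the lugs are when turned to the stop, 65 degrees clockwise (from above) from the housing's x. The undercut that takes the lugs begins 36 degrees clockwise of each gap's middle; its roof's underside is 61 mm above the housing's underside.
- seal_ring (a joint): Black sprung ring round the spigot's foot, on which the cartridge's underside rests. 0 = up (top 54 mm above the housing's underside), 0.008 m = right down (46 mm). It gives way at 5.6 N, needs 12 N at the bottom. It must be down by more than 4 mm for the lugs to pass under the roofs; locked and let go, it stays at about 0.004.
- spent_cartridge: Spent cartridge of the same shape, stained wine red, upright on the table's right side; origin at the centre of its underside.
- bowl: Stainless bowl of the filter, upside down on the table's right side, 104 mm in diameter, 200 mm tall with its knob; origin at the centre of its underside.

How it is judged:
By the outcome, as a careful person would: the job done as asked, in the order asked, and still so for the second after the job is handed in, with the robot touching nothing.
It also fails if it takes over 45 s, if anything falls off the work surface, if the arm or the gripper's body presses on something with over 40 N, if the wrist force passes 120 N, or if a joint passes its speed limit or range.

## Working session

There is one attempt and no reset: what is moved stays moved. The work goes in short steps, each a Python script; the robot and the scene stay as the last script left them, time stands still between calls to the robot, and variables do not carry over. Pictures are saved under pics/ and viewed, at most 10 in all, crops included, and the job is handed in when it is done.

```bash
mkdir -p pics; ls; python3 - <<'E'
from station import arm,snapshot,camera_info
import cv2
for n in("scene","top"):
    cv2.imwrite(f"pics/{n}0.png",snapshot(n)); print(n,camera_info(n))
print(camera_info("wrist"),arm.read_tool_pos(),arm.read_eef_rot(),arm.read_time())
E
```

```text
pics
scene {'fx': 454.03283817359755, 'fy': 454.03283817359755, 'cx': 323.0935362161788, 'cy': 191.53806479340466, 'R': array([[-0.92598004,  0.37730636,  0.01417324],
       [ 0.13813714,  0.37347191, -0.91729868],
       [-0.35139593, -0.84744241, -0.39794755]]), 't': array([ 0.53169669, -0.01163594,  1.39115984])}
top {'fx': 404.56193294373156, 'fy': 404.56193294373156, 'cx': 316.73549180816, 'cy': 204.1892692282198, 'R': array([[-2.52864876e-02, -9.99667199e-01, -5.10741233e-03],
       [-9.86763271e-01,  2.57780805e-02, -1.60105393e-01],
       [ 1.60183769e-01,  9.91303852e-04, -9.87086712e-01]]), 't': array([0.06686469, 0.61132513, 0.97817769])}
{'fx': 283.5698690962624, 'fy': 283.5698690962624, 'cx': 315.87962945295556, 'cy': 200.37927552789031, 'T_tool_cam': array([[-4.98912766e-04, -9.65752663e-01, -2.59463959e-01,
         6.66987121e-02],
       [ 9.99999664e-01, -3.13226283e-04, -7.56997167e-04,
         5.41806369e-04],
       [ 6.49801099e-04, -2.59464249e-01,  9.65752495e-01,
        -1.23545685e-01],
       [ 0.00000000e+00,  0.00000000e+00,  0.00000000e+00,
         1.00000000e+00]])} [ 0.28173658 -0.58504624  0.24893223] [ 9.74927662e-01  2.22518891e-01 -2.63446355e-04 -1.15237471e-03] 0.1
```

View pics/top0.png

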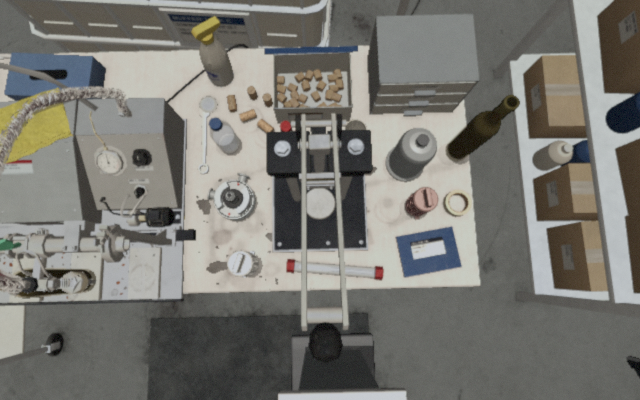

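View pics/scene0.png

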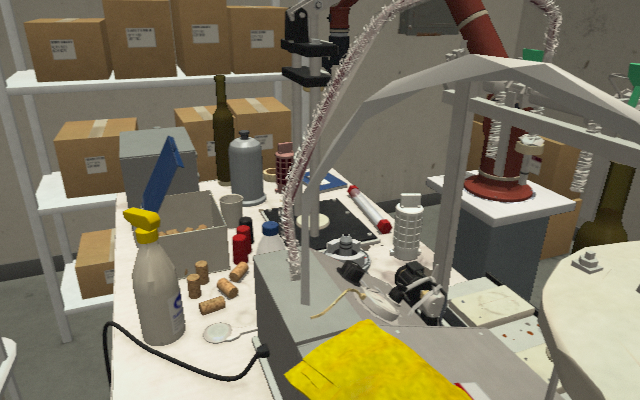

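```bash
cat > h.py <<'E'
import numpy as np, cv2
from scipy.spatial.transform import Rotation as Rot
from station import arm,snapshot,camera_info,ticket
def proj(n,X):
    c=camera_info(n); p=c["R"]@np.array(X)+c["t"]; return np.round([c["fx"]*p[0]/p[2]+c["cx"],c["fy"]*p[1]/p[2]+c["cy"]],1)
def cam(n,pose=None):
    c=camera_info(n)
    if n!="wrist": return c["R"].T,-c["R"].T@c["t"],c
    p,q=pose; Rt=Rot.from_quat(q).as_matrix(); T=c["T_tool_cam"]
    return Rt@T[:3,:3],Rt@T[:3,3]+np.array(p),c
def ray(n,u,v,z,pose=None):
    R,o,c=cam(n,pose); d=R@np.array([(u-c["cx"])/c["fx"],(v-c["cy"])/c["fy"],1]); return o+d*(z-o[2])/d[2]
def down(yaw): # tool x axis at yaw, pointing down
    return (Rot.from_euler("z",yaw)*Rot.from_euler("x",np.pi)).as_quat()
E
python3 - <<'E'
from h import *
print(cam("top")[1],cam("scene")[1])
print("fin",ray("top",240,262,.15),"spig",ray("top",233,197,.098))
print("tcp",proj("scene",[.282,-.586,.25]))
for z in (.2,.4,.6): print(z,"knob",ray("top",325,343,z),"head",ray("top",320,150,z), "barsfar",ray("top",320,120,z))
for p in ([.5,-.02,0],[.5,-.02,.2],[.5,-.02,.4],[.5,-.02,.6],[.2,-.02,.6],[.2,-.02,.5],[.2,-.02,.4]):print(p,proj("scene",p))
t=cv2.imread("pics/top0.png")[165:285,185:285]; s=cv2.imread("pics/scene0.png")[180:290,320:440]
cv2.imwrite("pics/c1.png",np.hstack([cv2.resize(t,(400,480),interpolation=2),cv2.resize(s,(400,480),interpolation=2)]))
E
```

```text
[0.44823577 0.05011398 1.06376416] [0.98279579 0.98266101 0.53539916]
fin [0.46994737 0.22606381 0.15      ] spig [0.62794697 0.25388098 0.098     ]
tcp [337.3  78.4]
0.2 knob [0.29995081 0.04134031 0.2       ] head [0.70955422 0.04069701 0.2       ] barsfar [0.77907171 0.0388487  0.2       ]
0.4 knob [0.3342854  0.04337181 0.4       ] head [0.64904732 0.04287746 0.4       ] barsfar [0.70246841 0.04145712 0.4       ]
0.6 knob [0.36862   0.0454033 0.6      ] head [0.58854042 0.04505791 0.6       ] barsfar [0.6258651  0.04406553 0.6       ]
[0.5, -0.02, 0] [345.6 209.9]
[0.5, -0.02, 0.2] [348.3 139. ]
[0.5, -0.02, 0.4] [351.4  57.4]
[0.5, -0.02, 0.6] [354.9 -37.1]
[0.2, -0.02, 0.6] [466.6 -32.3]
[0.2, -0.02, 0.5] [461.1  12.1]
[0.2, -0.02, 0.4] [455.8  53.5]
```

View pics/c1.png

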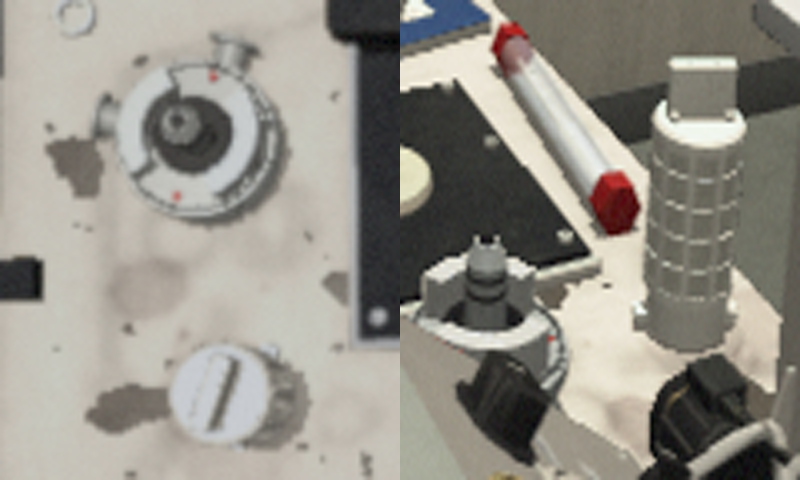

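```bash
python3 - <<'E'
from h import *
for z in (.2,.3,.4,.5,.6,.7,.8):
    print(z,[ (nm,np.round(ray("top",u,v,z),3)[:2],proj("scene",ray("top",u,v,z))) for nm,u,v in(("knob",325,343),("headL",268,150),("headR",370,150),("bolt",283,148),("handlebar",325,315),("topbar",320,118))])
s=cv2.imread("pics/scene0.png")[0:270,240:560]
t=cv2.imread("pics/top0.png")[100:390,250:400]
cv2.imwrite("pics/c2.png",np.hstack([cv2.resize(s,(533,450),interpolation=2),cv2.resize(t,(233,450),interpolation=2)]))
E
```

```text
0.2 [('knob', array([0.3  , 0.041]), array([428.7, 138. ])), ('headL', array([0.713, 0.156]), array([290.5, 172.7])), ('headR', array([ 0.707, -0.07 ]), array([264. , 141.6])), ('bolt', array([0.716, 0.122]), array([283.9, 167.6])), ('handlebar', array([0.356, 0.04 ]), array([409.8, 139.9])), ('topbar', array([0.784, 0.039]), array([243.2, 158.8]))]
0.3 [('knob', array([0.317, 0.042]), array([427.4,  99.8])), ('headL', array([0.682, 0.143]), array([302.4, 122.2])), ('headR', array([ 0.677, -0.056]), array([276.2, 101.6])), ('bolt', array([0.685, 0.114]), array([296.1, 118.9])), ('handlebar', array([0.366, 0.041]), array([410., 101.])), ('topbar', array([0.745, 0.04 ]), array([258.6, 112.9]))]
0.4 [('knob', array([0.334, 0.043]), array([426. ,  58.3])), ('headL', array([0.651, 0.131]), array([314.8,  69.6])), ('headR', array([ 0.647, -0.042]), array([289.3,  58.5])), ('bolt', array([0.654, 0.106]), array([308.9,  67.8])), ('handlebar', array([0.377, 0.042]), array([410.2,  58.9])), ('topbar', array([0.706, 0.041]), array([274.8,  64.5]))]
0.5 [('knob', array([0.351, 0.044]), array([42
[... 675 characters left out ...]
ay([0.386, 0.046]), array([420.9, -90.8])), ('headL', array([0.56 , 0.095]), array([ 355.2, -102.4])), ('headR', array([ 0.557, -0.   ]), array([335.8, -94.1])), ('bolt', array([0.561, 0.081]), array([ 351.2, -101.2])), ('handlebar', array([0.409, 0.046]), array([410.9, -91.7])), ('topbar', array([0.59 , 0.045]), array([329.8, -99.3]))]
0.8 [('knob', array([0.403, 0.047]), array([ 418.8, -150.9])), ('headL', array([0.529, 0.082]), array([ 369.9, -165. ])), ('headR', array([0.527, 0.014]), array([ 354.2, -154.4])), ('bolt', array([0.53 , 0.072]), array([ 366.8, -163.4])), ('handlebar', array([0.42 , 0.047]), array([ 411.2, -152. ])), ('topbar', array([0.551, 0.047]), array([ 350.5, -161. ]))]
```

View pics/c2.png

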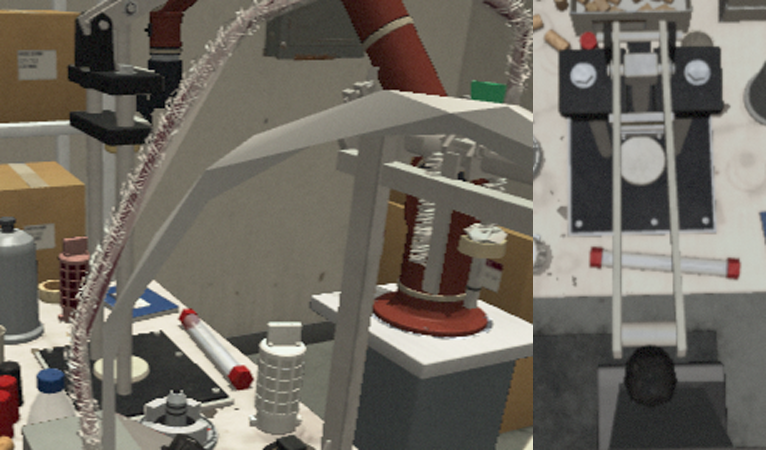

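```bash
python3 - <<'E'
from h import *
def rz():
    p=np.array(arm.read_tool_pos());q=np.array(arm.read_joint_positions());return np.array([np.hypot(p[0],p[1]),p[2]]),q
a,qa=rz()
out=[]
for j,d in((1,-.3),(5,.25),(3,-.2)):
    q=qa.copy();q[j]+=d;arm.move_j(q.tolist())
    b,qb=rz();th=qb[j]-qa[j]
    ch=b-a;m=(a+b)/2
    for s in(1,-1): 
        c=m+s*np.array([-ch[1],ch[0]])/(2*np.tan(th/2)); print("j",j+1,"sgn",s,"center",c.round(3),"dist",np.linalg.norm(a-c).round(3))
    print("before",a.round(3),"after",b.round(3)); a,qa=b,qb
print(qa.round(3),arm.read_time())
E
```

```text
j 2 sgn 1 center [1.267 0.436] dist 0.646
j 2 sgn -1 center [0.004 0.252] dist 0.646
before [0.649 0.249] after [0.622 0.439]
j 6 sgn 1 center [0.647 0.151] dist 0.289
j 6 sgn -1 center [0.527 0.712] dist 0.289
before [0.622 0.439] after [0.552 0.424]
j 4 sgn 1 center [0.99 0.15] dist 0.516
j 4 sgn -1 center [0.177 0.779] dist 0.516
before [0.552 0.424] after [0.615 0.506]
[ 1.095  0.323 -0.013  1.229  0.008  1.35  -0.04 ] 1.775
```

```bash
cat >> h.py <<'E'
S=[-1,1,1,1]
def fk(q,S=None,full=False):
    s=S or globals()["S"]; E=lambda a,x:Rot.from_euler(a,x)
    R=E("z",s[0]*q[0])*E("y",q[1])*E("z",s[1]*q[2]); p=np.array([0,0,.252])+R.apply([0,0,.556]); e=p.copy()
    R=R*E("y",q[3])*E("z",s[2]*q[4]); p=p+R.apply([0,0,.356]); w=p.copy()
    R=R*E("y",q[5])*E("z",s[3]*q[6]); p=p+R.apply([0,0,.289])
    return (p,R,e,w) if full else (p,R)
E
python3 - <<'E'
from h import *
import itertools
def test(q,p,o):
    r=[]
    for s in itertools.product((1,-1),repeat=4):
        P,R=fk(q,list(s)); r.append((np.linalg.norm(P-p),(R.inv()*Rot.from_quat(o)).as_rotvec().round(3).tolist(),s))
    for x in sorted(r,key=lambda x:x[0])[:5]:print(x)
g=lambda:test(np.array(arm.read_joint_positions()),np.array(arm.read_tool_pos()),arm.read_eef_rot())
arm.move_j([1.095,.1,.1,1.35,.1,1.45,.15]); g()
arm.move_j([1.095,-.28,.15,1.8,-.15,1.62,.3]); g()
print(arm.read_time())
E
```

```text
(np.float64(0.027136846692604945), [0.0, -0.0, 1.571], (-1, -1, -1, -1))
(np.float64(0.027136846692604952), [0.0, -0.0, 1.272], (-1, -1, -1, 1))
(np.float64(0.07997244120728997), [0.148, -0.148, 1.243], (-1, -1, 1, 1))
(np.float64(0.07997244120728997), [0.175, -0.129, 1.541], (-1, -1, 1, -1))
(np.float64(0.11061554117047236), [0.065, -0.036, 1.456], (-1, 1, -1, 1))
(np.float64(0.02514711442354767), [-0.285, 0.285, 1.233], (-1, 1, 1, 1))
(np.float64(0.02514711442354767), [-0.386, 0.204, 1.824], (-1, 1, 1, -1))
(np.float64(0.02933399682205546), [0.0, -0.0, 0.971], (-1, -1, -1, 1))
(np.float64(0.029333996822055463), [0.0, -0.0, 1.571], (-1, -1, -1, -1))
(np.float64(0.06728062771756362), [-0.22, 0.22, 0.949], (-1, -1, 1, 1))
3.55
```

```bash
cat >> h.py <<'E'
def frames(q):
    E=lambda a,x:Rot.from_euler(a,-x if a=="z" else x)
    A=E("z",q[0]);B=A*E("y",q[1]);C=B*E("z",q[2]);D=C*E("y",q[3]);F=D*E("z",q[4]);G=F*E("y",q[5]);H=G*E("z",q[6])*Rot.from_euler("z",np.pi/2)
    return A,C,F,G,H
NOM=np.array([0,0,.252, 0,0,.556, 0,0,.356, 0,0,.289])
try: OFF=np.load("off.npy")
except Exception: OFF=NOM
def FK(q,full=False):
    A,C,F,G,H=frames(q);d=OFF.reshape(4,3)
    b=A.apply(d[0]); e=b+C.apply(d[1]); w=e+F.apply(d[2]); p=w+G.apply(d[3])
    return (p,H,e,w) if full else (p,H)
E
python3 - <<'E'
from h import *
data=[([1.095,.615,-.013,1.423,.008,1.103,-.04],[.28173658,-.58504624,.24893223])]
rd=lambda:data.append((np.array(arm.read_joint_positions()),arm.read_tool_pos()))
rd()
for q in([.7,-.28,-.2,1.7,.3,1.5,.3],[.3,-.28,.3,1.8,-.2,1.6,0],[-.1,-.28,.1,1.8,.3,1.6,0],[-.46,-.28,.3,1.8,0.,1.6,0]):
    arm.move_j(q); rd()
A=np.vstack([np.hstack([f.as_matrix() for f in frames(q)[:4]]) for q,p in data]); b=np.hstack([p for q,p in data])
lam=.02; x=NOM+np.linalg.lstsq(np.vstack([A,lam*np.eye(12)]),np.hstack([b-A@NOM,np.zeros(12)]),rcond=None)[0]
print(x.reshape(4,3).round(4)); print("res mm",((A@x-b)*1000).round(2)); np.save("off.npy",x)
q0=arm.read_joint_positions();print(q0)
s=arm.ik([.47,.226,.3],down(-.35).tolist()); print("ik",np.round(s,3)); print(arm.read_tool_pos(),arm.read_time())
E
```

```text
[[ 3.000e-04 -1.210e-02  2.554e-01]
 [ 4.100e-03 -9.000e-03  5.493e-01]
 [ 2.000e-04 -5.000e-04  3.678e-01]
 [ 0.000e+00 -5.000e-04  2.869e-01]]
res mm [ 0.4   0.19  0.06 -0.1  -0.06 -0.03 -0.04 -0.12 -0.22 -0.05 -0.06 -0.07
  0.01 -0.05  0.22 -0.   -0.08  0.05]
[-4.56907535e-01 -2.80347164e-01  3.00952996e-01  1.79969999e+00
  2.21577453e-03  1.60023056e+00  1.98637674e-04]
ik [-0.45   0.366 -0.057  1.716  0.023  1.06  -2.435]
[ 0.23637805 -0.00385362  0.51187263] 5.7583
```

```bash
cat >> h.py <<'E'
from scipy.optimize import least_squares
LO=np.array([-3.12,-.3,-1.34,.26,-1.36,.01,-2.84]);HI=np.array([3.12,2.06,1.32,2.42,4.5,1.98,2.84])
def IK(p,yaw,j3,seed):
    H=Rot.from_quat(down(yaw)); i=[0,1,3,4,5,6]
    def f(x):
        q=np.insert(x,2,j3); P,R=FK(q); return np.hstack([(P-p)*10,(R.inv()*H).as_rotvec()])
    x0=np.clip(np.delete(seed,2),LO[i]+.01,HI[i]-.01)
    r=least_squares(f,x0,bounds=(LO[i],HI[i]),xtol=1e-12,ftol=1e-12,gtol=1e-12)
    if r.cost>1e-8: return None
    return np.insert(r.x,2,j3)
def clear(q):
    _,_,e,w=FK(q,True);t=np.linspace(0,1,40)[:,None]
    a=e+(w-e)*t;b=np.array([.37,.075,.6])+np.array([.29,.005,-.15])*t
    return np.linalg.norm(a[:,None]-b[None],axis=2).min()
E
python3 - <<'E'
from h import *
yaw=np.radians(160); sd=[-.45,.3,0,1.7,0,1.1,.5]
for nm,p in(("cart",[.47,.226,.155]),("view",[.45,.215,.33]),("hou",[.628,.254,.30]),("hou",[.628,.254,.19])):
    for j3 in(-.5,-.3,-.15,0,.15,.3,.5):
        q=IK(p,yaw,j3,sd)
        if q is not None: print(nm,j3,q.round(2),"clr",clear(q).round(3),"elb",FK(q,True)[2].round(3))
E
```

```text
cart -0.5 [-0.16  0.58 -0.5   1.9   0.4   0.76  0.34] clr 0.03 elb [0.309 0.032 0.709]
cart -0.3 [-0.29  0.56 -0.3   1.9   0.24  0.72  0.49] clr 0.055 elb [0.289 0.066 0.719]
cart -0.15 [-0.39  0.54 -0.15  1.91  0.12  0.7   0.61] clr 0.072 elb [0.275 0.091 0.723]
cart 0 [-0.49  0.54  0.    1.91 -0.    0.69  0.73] clr 0.089 elb [0.262 0.116 0.725]
cart 0.15 [-0.59  0.54  0.15  1.91 -0.12  0.7   0.85] clr 0.106 elb [0.25  0.142 0.724]
cart 0.3 [-0.69  0.56  0.3   1.91 -0.24  0.71  0.97] clr 0.123 elb [0.238 0.168 0.722]
cart 0.5 [-0.82  0.58  0.5   1.92 -0.4   0.74  1.14] clr 0.145 elb [0.223 0.206 0.714]
view -0.5 [-0.13  0.34 -0.5   1.71  0.18  1.14  0.54] clr 0.098 elb [0.19  0.006 0.771]
view -0.3 [-0.27  0.32 -0.3   1.72  0.1   1.13  0.62] clr 0.105 elb [0.176 0.028 0.776]
view -0.15 [-0.38  0.31 -0.15  1.72  0.05  1.12  0.68] clr 0.11 elb [0.166 0.044 0.778]
view 0 [-0.49  0.3   0.    1.72 -0.    1.12  0.73] clr 0.115 elb [0.158 0.06  0.779]
view 0.15 [-0.6   0.3   0.15  1.73 -0.05  1.12  0.79] clr 0.119 elb [0.15  0.077 0.779]
view 0.3 [-0.71  0.31  0.3   1.73 -0.1   1.12  0.84]
[... 627 characters left out ...]
16  0.695]
hou 0.5 [-0.67  0.67  0.5   1.26 -0.31  1.29  1.05] clr 0.148 elb [0.28  0.193 0.688]
hou -0.5 [-0.15  0.76 -0.5   1.39  0.38  1.09  0.51] clr 0.042 elb [0.382 0.041 0.649]
hou -0.3 [-0.26  0.73 -0.3   1.4   0.23  1.05  0.62] clr 0.05 elb [0.364 0.075 0.661]
hou -0.15 [-0.34  0.72 -0.15  1.4   0.11  1.03  0.71] clr 0.063 elb [0.352 0.101 0.666]
hou 0 [-0.42  0.71  0.    1.4  -0.    1.02  0.8 ] clr 0.082 elb [0.34  0.128 0.668]
hou 0.15 [-0.5   0.72  0.15  1.41 -0.12  1.03  0.9 ] clr 0.102 elb [0.33  0.155 0.668]
hou 0.3 [-0.58  0.73  0.3   1.41 -0.23  1.04  0.99] clr 0.123 elb [0.32  0.182 0.664]
hou 0.5 [-0.68  0.76  0.5   1.41 -0.39  1.07  1.11] clr 0.153 elb [0.308 0.22  0.655]
```

```bash
python3 - <<'E'
from h import *
q=np.array(arm.read_joint_positions()); q[0]=-.85;q[2]=.5; arm.move_j(q.tolist())
v=IK([.45,.215,.33],np.radians(160),.5,q); arm.move_j(v.tolist())
pose=(arm.read_tool_pos(),arm.read_eef_rot()); im=snapshot("wrist"); cv2.imwrite("pics/w1.png",im)
np.savez("w1.npz",p=pose[0],q=pose[1]); print(pose,arm.read_ft_force(),arm.read_time())
E
```

```text
(array([0.45072654, 0.21388336, 0.33101432]), array([1.74946871e-01, 9.84577667e-01, 4.26165529e-04, 4.78342592e-04])) [ 0.43806489 -0.40858034 -0.0351802 ] 7.5417
```

View pics/w1.png

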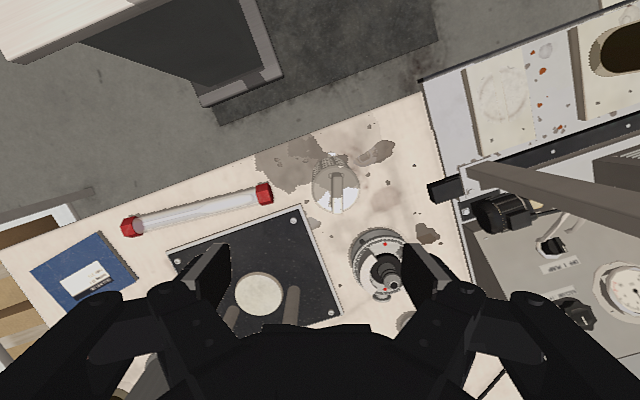

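```bash
python3 - <<'E'
from h import *
im=cv2.imread("pics/w1.png")
a=cv2.resize(im[145:225,300:380],(400,400),interpolation=cv2.INTER_CUBIC); b=cv2.resize(im[220:310,340:420],(400,450),interpolation=cv2.INTER_CUBIC)
cv2.imwrite("pics/c3.png",np.hstack([cv2.copyMakeBorder(a,0,50,0,0,0),b]))
d=np.load("w1.npz");P=(d["p"],d["q"])
for n,I in(("wrist",im),("top",cv2.imread("pics/top0.png"))):
    m=((I[...,2].astype(int)-I[...,1])>60)&((I[...,2].astype(int)-I[...,0])>60)
    k,_,st,c=cv2.connectedComponentsWithStats(m.astype(np.uint8))
    for i in range(1,k):
        u,v=c[i]
        if (n=="wrist" and 340<u<420 and 220<v<310) or (n=="top" and 200<u<270 and 165<v<230):
            print(n,(u,v),st[i,4],[ray(n,u,v,z,P).round(4)[:2].tolist() for z in(.04,.054,.061,.067)])
E
```

```text
wrist (np.float64(384.54545454545456), np.float64(243.63636363636363)) 11 [[0.5994, 0.2759], [0.5923, 0.2746], [0.5888, 0.2739], [0.5858, 0.2733]]
wrist (np.float64(384.6666666666667), np.float64(288.8888888888889)) 9 [[0.6772, 0.253], [0.6675, 0.2524], [0.6626, 0.2521], [0.6585, 0.2519]]
top (np.float64(238.0), np.float64(184.0)) 1 [[0.6726, 0.2534], [0.6695, 0.2507], [0.668, 0.2493], [0.6667, 0.2481]]
```

View pics/c3.png

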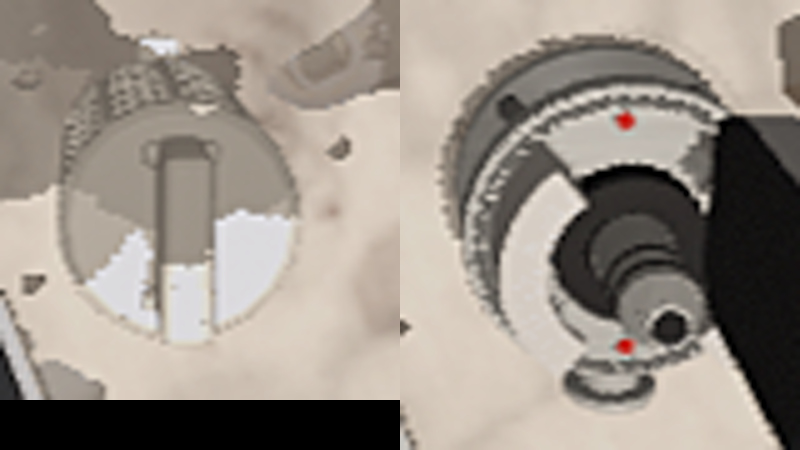

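```bash
python3 - <<'E'
from h import *
d=np.load("w1.npz");P=(d["p"],d["q"])
W=lambda cx,cy,z:ray("wrist",300+cx/5,145+cy/5,z,P)
T=lambda cx,cy,z:ray("top",185+cx/4,165+cy/4,z)
a,b=W(187,140,.15),W(187.5,342,.15); print("fin W",a.round(4),b.round(4),((a+b)/2).round(4),"len",np.linalg.norm(a-b),"yaw",np.degrees(np.arctan2(*(b-a)[[1,0]])))
print("disc W",W(179,222,.12).round(4))
a,b=T(209,433,.15),T(239,357,.15); print("fin T",((a+b)/2).round(4),np.linalg.norm(a-b),np.degrees(np.arctan2(*(b-a)[[1,0]])))
print("disc T",T(220,394,.12).round(4))
print("spig W",ray("wrist",340+268/5,220+328/5,.098,P).round(4),"T",T(180,122,.098).round(4))
E
```

```text
fin W [0.4467 0.2411 0.15  ] [0.4902 0.2262 0.15  ] [0.4684 0.2336 0.15  ] len 0.045957818469567785 yaw -18.904715166815087
disc W [0.4705 0.2332 0.12  ]
fin T [0.4661 0.2238 0.15  ] 0.04482927149957763 -21.720227264600403
disc T [0.4672 0.2318 0.12  ]
spig W [0.6363 0.264  0.098 ] T [0.6318 0.2612 0.098 ]
```

```bash
cat >> h.py <<'E'
def go(p,yaw,j3=.5):
    q=IK(np.array(p),yaw,j3,np.array(arm.read_joint_positions())); assert q is not None
    arm.move_j(q.tolist()); return q
E
python3 - <<'E'
from h import *
go([.469,.232,.23],np.radians(160.5))
P=(arm.read_tool_pos(),arm.read_eef_rot()); im=snapshot("wrist"); np.savez("w2.npz",p=P[0],q=P[1])
print(P,arm.read_time())
c=camera_info("wrist");R,o,_=cam("wrist",P)
x=R.T@(np.array([.469,.232,.15])-o); u,v=int(c["fx"]*x[0]/x[2]+c["cx"]),int(c["fy"]*x[1]/x[2]+c["cy"]);print(u,v)
u0,v0=u-60,max(v-75,0); cv2.imwrite("pics/c4.png",cv2.resize(im[v0:v0+150,u0:u0+120],None,fx=4,fy=4,interpolation=cv2.INTER_CUBIC)); cv2.imwrite("pics/w2.png",im);print(u0,v0)
E
```

```text
(array([0.46959364, 0.23162455, 0.23093825]), array([1.69711679e-01, 9.85493552e-01, 2.76997294e-04, 5.72137308e-04])) 8.0833
315 211
255 136
```

View pics/c4.png

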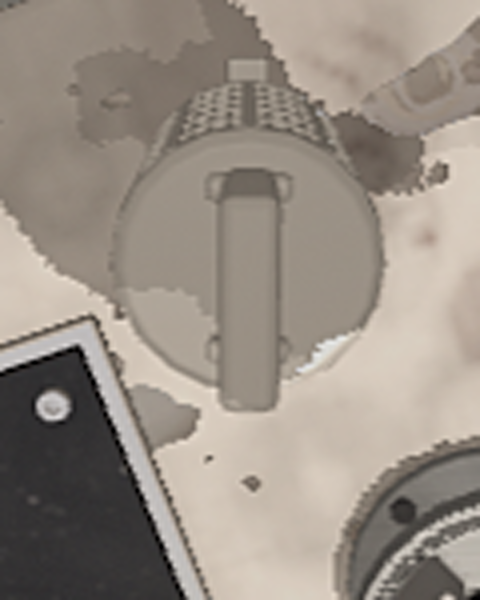

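```bash
python3 - <<'E'
from h import *
d=np.load("w2.npz");P=(d["p"],d["q"])
f=ray("wrist",317.25,211.6,.15,P); dd=ray("wrist",255+251/4,136+260/4,.12,P)
e1,e2=ray("wrist",317.25,136+197/4,.15,P),ray("wrist",255+248.5/4,136+408/4,.15,P)
print("fin",f,"disc",dd,"mid",(e1+e2)/2,np.degrees(np.arctan2(*(e2-e1)[[1,0]])))
m=((e1+e2)/2)[:2]; bias=np.array([.0006,-.0004,.0009])
y=np.arctan2(*(e2-e1)[[1,0]])+np.pi
for z in(.18,.144): go(np.r_[m,z]-bias,y)
p0=arm.read_tool_pos();print(p0,arm.read_ft_force())
arm.move_gripper(0.,80); print(arm.read_opening(),arm.read_finger_force(),arm.read_ft_force(),arm.read_tool_pos())
go(np.r_[m,.30],y)
print(arm.read_opening(),arm.read_finger_force(),arm.read_ft_force(),arm.read_tool_pos(),np.degrees(y),arm.read_time())
E
```

```text
fin [0.46948144 0.2333388  0.15      ] disc [0.46958904 0.23395784 0.12      ] mid [0.46998414 0.23310944 0.15      ] -19.631509655689186
[0.46948924 0.2333296  0.14386903] [ 0.03083954 -0.014528    0.32250949]
0.12404899913801862 78.82231950759888 [-0.30692899 -1.20316038  5.18708761] [0.46957476 0.23307313 0.14304545]
0.12028244612502771 78.1103789806366 [-0.51119393  0.25487371 -3.59913481] [0.46870742 0.23326552 0.29815795] 160.3684903443108 10.0083
```

```bash
python3 - <<'E'
from h import *
d=np.load("w1.npz");P=(d["p"],d["q"])
def r(n,u,v,P=None):
    R,o,c=cam(n,P);k=R@np.array([(u-c["cx"])/c["fx"],(v-c["cy"])/c["fy"],1]);return o,k/np.linalg.norm(k)
def tri(a,b):
    (o1,d1),(o2,d2)=a,b;s=np.linalg.lstsq(np.c_[d1,-d2],o2-o1,rcond=None)[0];return (o1+d1*s[0]).round(3),(o2+d2*s[1]).round(3)
print(tri(r("wrist",470,170,P),r("scene",445,268)),tri(r("wrist",470,170,P),r("scene",460,90)))
for z in(.1,.2,.3,.4):print(z,ray("wrist",470,170,z,P),ray("wrist",638,232,z,P))
go([.50,.255,.30],np.radians(160.4))
P=(arm.read_tool_pos(),arm.read_eef_rot()); im=snapshot("wrist"); np.savez("w3.npz",p=P[0],q=P[1]);cv2.imwrite("pics/w3.png",im)
cv2.imwrite("pics/s3.png",snapshot("scene"))
print(arm.read_ft_force(),arm.read_time())
E
```

```text
(array([0.516, 0.409, 0.081]), array([0.506, 0.417, 0.082])) (array([0.418, 0.274, 0.373]), array([0.413, 0.278, 0.373]))
0.1 [0.51008143 0.39987546 0.1       ] [0.67031605 0.59345665 0.1       ]
0.2 [0.47621579 0.3537541  0.2       ] [0.59125179 0.49273035 0.2       ]
0.3 [0.44235015 0.30763275 0.3       ] [0.51218753 0.39200405 0.3       ]
0.4 [0.40848451 0.26151139 0.4       ] [0.43312327 0.29127774 0.4       ]
[-0.48630801 -0.64595696 -2.50474314] 10.3833
```

View pics/w3.png

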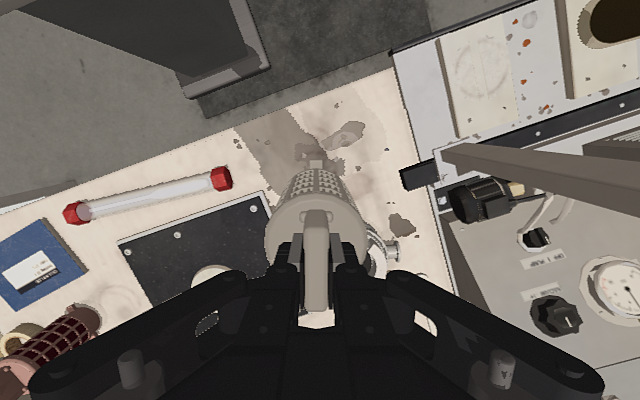

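```bash
python3 - <<'E'
from h import *
y=np.radians(163.6); C=np.array([.635,.264])
go([.57,.255,.30],y); go(np.r_[C,.29],y); go(np.r_[C,.258],y); arm.pause(.2)
b=np.array(arm.read_tool_pos())-np.r_[C,.258]; f0=np.array(arm.read_ft_force()); print(b.round(4),f0.round(2),arm.read_time())
np.save("f0.npy",f0)
C=C-b[:2]
for z in np.arange(.252,.205,-.006):
    go(np.r_[C,z],y); f=np.array(arm.read_ft_force())-f0; p=arm.read_tool_pos(); print(np.round(p,4),f.round(1),np.round(arm.read_wrist_torque(),2))
    if f[2]>8: print("CONTACT"); break
    if np.linalg.norm(f[:2])>3: C=C+np.clip(f[:2]*.0002,-.001,.001)
np.save("C.npy",C);print(C,arm.read_time())
E
```

```text
[0.0015 0.0012 0.0037] [-0.21 -0.41 -1.21] 11.6
[0.6342 0.2635 0.2533] [ 0.2  0.7 -1. ] [-0.04 -0.02 -0.01]
[0.6342 0.2637 0.2467] [-0.4  0.6 -1.9] [ 0.01  0.01 -0.06]
[0.6343 0.2637 0.2407] [ 0.4  0.2 -1.7] [-0.01 -0.03 -0.01]
[0.6343 0.2636 0.2347] [-0.6  0.6 -1.7] [-0.    0.02 -0.03]
[0.6342 0.2637 0.2287] [-0.1  0.2 -1.5] [0.02 0.02 0.05]
[0.6342 0.2636 0.2227] [-1.2  1.2 -1.4] [ 0.01 -0.02  0.04]
[0.6342 0.2636 0.2166] [ 0.2  0.1 -1.2] [0.03 0.01 0.03]
[0.6342 0.2636 0.2106] [ 0.1  0.6 -1.4] [-0.03 -0.03  0.04]
[0.63353489 0.26282631] 13.6
```

```bash
python3 - <<'E'
from h import *
y=np.radians(163.6); C=np.load("C.npy"); f0=np.load("f0.npy")+[0,0,-1.4]
for z in np.arange(.206,.183,-.0025):
    go(np.r_[C,z],y); f=np.array(arm.read_ft_force())-f0; p=arm.read_tool_pos(); print(round(z,4),np.round(p,4),f.round(1),np.round(arm.read_wrist_torque(),2))
    if f[2]>16: break
np.save("z.npy",z);print(arm.read_time(),arm.read_opening())
cv2.imwrite("pics/s4.png",cv2.resize(snapshot("scene")[150:290,300:460],None,fx=4,fy=4))
E
```

```text
0.206 [0.6344 0.2636 0.2069] [1.  0.6 0.5] [ 0.04 -0.01 -0.01]
0.2035 [0.6345 0.2636 0.2045] [-0.3  0.4 -0.2] [-0.    0.03  0.  ]
0.201 [0.6345 0.2636 0.202 ] [-0.3  0.2  0.1] [0.03 0.   0.01]
0.1985 [0.6345 0.2636 0.1994] [0.8 0.7 1. ] [ 0.05 -0.01  0.05]
0.196 [0.6347 0.2636 0.1972] [1.  0.8 0.5] [ 0.05 -0.06 -0.03]
0.1935 [0.6349 0.2635 0.1958] [-0.4  0.4  5.9] [-0.13  0.44 -0.05]
0.191 [0.635  0.2635 0.1932] [-1.8  0.5  8.7] [-0.15  0.54 -0.04]
0.1885 [0.635  0.2636 0.1911] [-2.   0.3 10.2] [-0.16  0.66 -0.01]
0.186 [0.6351 0.2636 0.1893] [-1.8  0.3 11.8] [-0.16  0.82  0.02]
0.1835 [0.6354 0.2636 0.1891] [-4.5 -1.1 19.1] [-0.25  1.45 -0.03]
16.1 0.12555640088149272
```

View pics/s4.png

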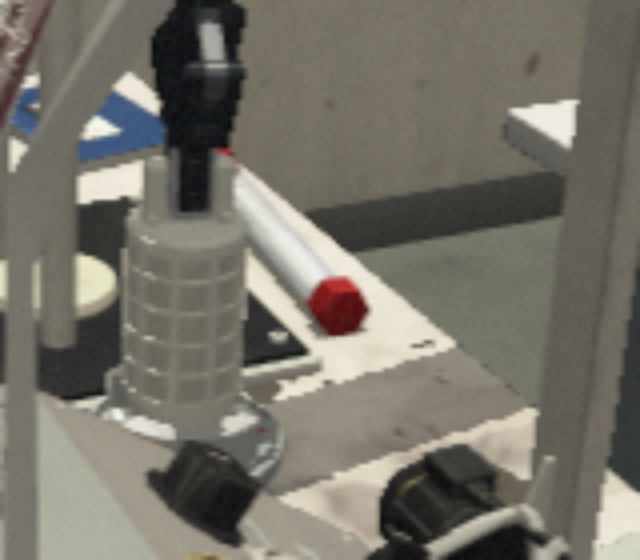

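```bash
python3 - <<'E'
from h import *
C=np.load("C.npy"); f0=np.load("f0.npy")+[0,0,-1.4]
for a in [10,20,30,38,46,52,57,60,63,65,67,69,71,73]:
    go(np.r_[C,.184],np.radians(163.6-a)); f=np.array(arm.read_ft_force())-f0; p=arm.read_tool_pos(); t=np.array(arm.read_wrist_torque())
    yw=np.degrees(np.arctan2(*Rot.from_quat(arm.read_eef_rot()).as_matrix()[[1,0],0]))
    print(a,round(163.6-yw,1),np.round(p,4),f.round(1),t.round(2))
    if abs(t[2])>1.0: break
print(arm.read_time(),arm.read_opening())
E
```

```text
10 10.0 [0.636  0.2637 0.1891] [-3.5 -1.1 16.5] [-0.22  1.03 -0.21]
20 20.0 [0.6364 0.2637 0.189 ] [-2.7 -1.5 16. ] [-0.18  0.76 -0.2 ]
30 30.1 [0.6366 0.2636 0.1891] [-2.3 -0.3 15.4] [-0.19  0.68 -0.19]
38 38.1 [0.6368 0.2636 0.1891] [-1.4  0.3 15.9] [-0.15  0.62 -0.21]
46 46.1 [0.637  0.2636 0.1891] [-1.8  0.  13.9] [-0.16  0.51 -0.23]
52 52.0 [0.6371 0.2635 0.1891] [-0.6 -0.2 15.4] [-0.18  0.47 -0.1 ]
57 57.0 [0.6371 0.2634 0.1891] [-0.   0.1 14.8] [-0.2   0.47 -0.07]
60 60.0 [0.6369 0.2634 0.1891] [-0.7 -0.7 15.5] [-0.28  0.53  0.21]
63 62.9 [0.636  0.2635 0.1891] [-3.6 -1.5 17.2] [-0.35  0.93  0.24]
65 64.8 [0.6356 0.2635 0.1891] [-3.6 -0.6 17.4] [-0.47  1.19  0.54]
67 66.6 [0.6355 0.2636 0.1891] [-3.  -1.6 18.1] [-0.47  1.15  1.27]
19.0417 0.12561911362613615
```

```bash
python3 - <<'E'
from h import *
C=np.load("C.npy"); f0=np.load("f0.npy")+[0,0,-1.4]
y=np.radians(163.6-66.5)
go(np.r_[C,.190],y); print(arm.read_tool_pos(),(np.array(arm.read_ft_force())-f0).round(1),np.round(arm.read_wrist_torque(),2))
go(np.r_[C,.192],y); print(arm.read_tool_pos(),(np.array(arm.read_ft_force())-f0).round(1))
arm.move_gripper(.7); print(arm.read_tool_pos(),arm.read_ft_force(),arm.read_opening())
go(np.r_[C,.22],y); go(np.r_[C-[.05,0],.30],y)
P=(arm.read_tool_pos(),arm.read_eef_rot()); im=snapshot("wrist"); np.savez("w5.npz",p=P[0],q=P[1])
s=cv2.resize(snapshot("scene")[170:290,310:410],None,fx=4,fy=4)
cv2.imwrite("pics/w5.png",np.hstack([im[:400,190:510],cv2.resize(s,(333,400))])); print(arm.read_ft_force(),arm.read_time())
E
```

```text
[0.63511741 0.26351761 0.19224423] [-0.8 -1.3  7.4] [-0.3   0.43  1.21]
[0.63480939 0.2634992  0.19247151] [ 0.9 -1.8  1.2]
[0.63462987 0.26363456 0.19324525] [-0.06320442 -0.09776196  0.51505706] 0.7019250496458217
[ 0.08056009 -0.68276391 -0.45425618] 20.8833
```

View pics/w5.png

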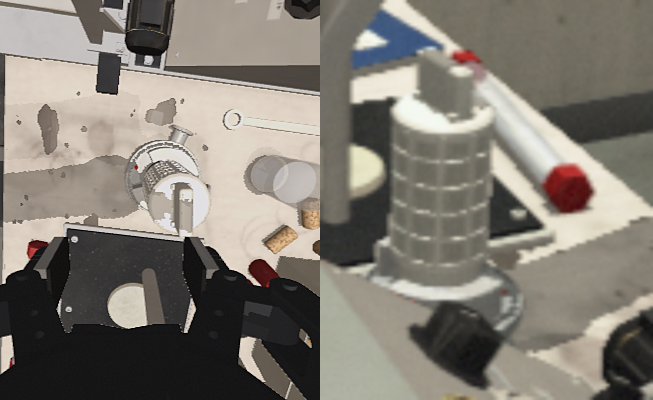

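```bash
python3 -c "
from station import ticket; print(ticket.finish_job())"
```

```text
the job is handed in; nothing more can be done
None
```

The new cartridge is pushed down over the spigot, turned clockwise about 66° to the stop and let go. It stayed down on release, and the job was handed in at about 21 s with the arm clear and the spent cartridge and bowl untouched.

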